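# Clamp a brass bar in the quick-release bench clamp

## Robot

A 6-joint arm with a two-finger parallel gripper is mounted at the origin on the work surface. World frame = base frame: x ahead of the robot, y to its left, z up, the work surface at z = 0. Lengths are in m, angles in degrees, forces in N, time in s.
With the tool pointing down it reaches from about 0.25 to 0.725 m from the base axis. Payload 9.7 kg.
Tool frame: the origin (TCP) lies at the very end of the fingers, on their centre line; the grasp point (between the pads) lies 19 mm behind it; x points along the fingers, z is the direction in which the jaws open and shut, and the axes are right-handed (so a half turn about x gives the same grasp; the last joint's range is limited). The gripper opens to 85 mm and grips with 20 to 120 N. Pads are 22 mm wide; open, the fingers measure 114 mm over their backs; the gripper's body (76 mm by 85 mm) begins 54 mm behind the grasp point. The pads swing forward as they close: fully open they stand 13 mm farther back than shut.
Start: joints at [70.932, 4.979, 10.078, 95.1, 0, 90], TCP at [0.18, 0.52, 0.231] pointing down, gripper open.
Joint ranges: [-179.16, 179.16], [-48.56, 103.87], [-65.8, 70.77], [-126.05, 130.52], [-82.76, 87.17], [-180, 180]. Speed limits (degrees/s): [127.2, 127.2, 147.25, 180, 180, 180].

## Interface

Orientations are given as [roll, pitch, yaw] about the fixed x, y, z axes, in that order (R = Rz(yaw) Ry(pitch) Rx(roll)).
In Python, from workcell import sensors, vision, job_done gives the robot as it stands.
- The arm moves only by the tool carry_out, never from a script. Its argument "increments" is a list of rows, each a list of 7 numbers: the turn, a rotation vector about the tool's x, y, z in degrees, then the shift along the tool's x, y, z in mm, then the opening in per cent of the stroke, from 0 (shut) to 100 (fully open). A call has 1 to 12 rows; each row shifts and turns the commanded pose from where the row before left it, along the tool's axes as they then stand; what a row does not reach is not made up. A row lasts 1/8 s, in which the tool goes at most 62.5 mm and 10.7 degrees, less where a joint would pass 70% of its speed; a pose out of reach is approached as far as the arm can. A call is refused whole if a number of a shift passes 62.5 or a number of a turn 10.7, either way. A call with a gripper value outside its range is refused whole. The fingers move at their own pace and stop on an object; "squeeze" is the grip in N (left out, the last holds). Time passes only in rows, so rows that do not move let the fingers close. It gives the time, the measured TCP pose, the force and the opening at its end, in the units of the state.
- sensors.get_obs(): the state, without advancing time (a new reading comes with each control period).
- vision.camera(name): name is "side" or "top" or "wrist"; returns the picture (420x560x3 uint8, red, green, blue); there is no depth.
- vision.calibration(name): a dict with "camera_matrix" (3x3 intrinsics, pixels), "extrinsics" (4x4, takes a point from world to camera coordinates); the wrist camera has in their place "mount" (4x4, takes a point from camera to tool coordinates, whose origin is the TCP and whose axes are the tool frame's). Camera axes: x right, y up, looking along -z (the intrinsics and any distortion apply to the point x, -y, -z); pixel columns grow to the right and rows downward; lengths in m; the calibration is good to about 2 mm. A picture is of the moment at which its call begins: read the wrist's pose just before it. calibration takes no time and is no camera call.
- job_done(): hands the job in, once; it reports no verdict.
The state is a dict: "time": time; "q": joint angles; "qd": joint speeds; "joint_efforts": joint torques, N m; "ee_pos": TCP position; "tcp_rot": TCP orientation; "wrist_force": force on the tool from outside, world axes, zero at the start; "torque": the same for the moment, N m; "opening": finger opening in m.
Only numpy, scipy, OpenCV 4.12 (cv2) and the standard library are available. Lean on these libraries where they do the work, as an engineer would, in place of code of your own. Each camera call takes 0.05 s, during which the arm holds its last target.

## Task

Get the brass bar ready for soldering in the small bench clamp: first, with the clamp still open, push the bar along the bed until its far end is home against the end stop. Then pinch the two side buttons of the moving jaw together to free its brake, slide the jaw up snug against the bar while keeping them pinched (never force or knock the jaw along with its brake on), and let go so that it locks with the bar held flat, straight and still home against the stop. Leave the other things on the bench where they are.

Things in the scene. Friction and masses are not known exactly. Their poses are not given: they have to be found in the camera images.
- clamp_base: Fixed dark steel clamp base, turned at most 0.4 rad. Origin on the bench under the slide's centre line. +y: the slide's opening direction; +x: along the jaw faces, away from the robot at yaw 0. Bed for the bar: top 12 mm above the bench, x -75 to 45, y -115 to -40 mm. Slide channel: 12 mm high, x -36 to 36, y -40 to 133 mm.
- clamp_jaw (a joint): Opening between the jaw faces, m; starts 0.05 to 0.085 (range 0 to 0.088), about 0.016 with the bar clamped. A brake locks the moving jaw (some 25 to 30 N to force it) unless both side buttons are pressed; then it slides with 1 to 2 N and stays where it is left.
- fixed_jaw_face (a point): Centre of the fixed jaw's face, at base x = 0, y = -90 mm, looking to +y, 31 mm above the bench. The jaw is a dark block 60 mm along x, 22 mm thick, its top 50 mm above the bench.
- moving_jaw_face (a point): Centre of the moving jaw's face, looking to -y, 31 mm above the bench: an aluminium plate 56 mm along x, 10 mm thick, 14 to 49 mm above the bench, on an arm of the carriage. The carriage (50 mm along y, top 62 mm above the bench) has its middle 70 mm behind this face.
- stop_face (a point): Point on the end stop's face, at base x = 32, y = -82 mm, 21 mm above the bench; it looks to -x. The stop is a low dark block at the bed's +x end: 8 mm along x, y -112 to -55 mm, 12 to 30 mm above the bench. The bar's far end goes against it.
- button_mid (a point): Point on the moving jaw's carriage midway between the two buttons (base x = 0, y = -20 mm + opening), 40 mm above the bench; it moves with the jaw. The buttons' outer faces lie 22 mm to either side along the base's x.
- button_near (a joint): How far the button on the -x side of the carriage is pressed in, m: 0 out, 0.007 fully in. Black ribbed pad, 26 mm along y, 26 to 54 mm above the bench. Spring: 10 N to start, 17 N fully in; beyond 1 mm its brake shoe is off. The pair is 44 mm over the outer faces when out, 30 mm fully pinched.
- button_far (a joint): The same for the opposite button, on the base's +x side of the carriage.
- bar: Loose brass bar, 84 x 16 x 18 mm (x, y, z), about 0.2 kg. Origin: centre of its underside; x is its length. Starts on the bed between the jaws, up to 10 mm off the fixed jaw, turned at most 0.1 rad from the base's x, its far end 15 to 33 mm short of the stop, its near end sticking out past jaws and perhaps bed to -x.
- bar_near_end (a point): Centre of the bar's -x end face (the one to push), mid-height, 9 mm above its underside.
- bar_far_end (a point): Centre of the bar's +x end face (the one that meets the end stop), mid-height.
- brass_tube: Bystander: upright brass cylinder, 26 mm across, 65 mm tall, behind the clamp. Origin under its centre.
- charcoal_block: Bystander: black block 70 x 45 x 25 mm behind the clamp. Origin under its centre.
- tweezers: Bystander: steel tweezers 130 mm long, 7 mm high, lying on the robot's side of the clamp. Origin under the middle.
- glass_bottle: Bystander: glass bottle 60 mm across, 110 mm tall. Origin under its centre.
- mould_tile: Bystander: plaster tile with a hollow, 110 x 110 x 24 mm. Origin under its centre.
- pliers: Bystander: pliers with red grips, 150 mm long, 12 mm high. Origin near the pivot.
Mind the look-alikes: they are no part of the job. Leave any grey look-alike of the bar alone.

How it is judged (in metres and radians):
On the way, in this order (a step that is already met when the one before it is completed fails the run):
1. bar home against the end stop with the jaw still open (x of bar_far_end in the frame of clamp_base above 0.0285 m and value of joint clamp_jaw above 0.03 m), for 0.2 s.
2. jaw slid up to the bar with both buttons pinched (value of joint clamp_jaw below 0.0185 m and value of joint each of button_near, button_far above 0.001 m), for 0.1 s.
At the end, for the whole second after the job is handed in: The bar lies flat on the bed between the jaws, straight within 0.08 rad, its far end within 3.5 mm of the end stop; the jaw opening is under 18.5 mm (bar 16 mm), both buttons are out again (within 0.8 mm) and everything is at rest (x of bar_far_end in the frame of clamp_base above 0.0285 m and value of joint clamp_jaw below 0.0185 m and value of joint each of button_near, button_far below 0.0008 m and y of bar in the frame of clamp_base between -0.085 and -0.078 m and angle between the x axis of bar and the x axis of clamp_base, either way round below 0.08 rad and height (world z) of bar between 0.01 and 0.0145 m and angle between bar's own z axis and vertical below 0.06 rad and linear speed of bar below 0.01 m/s); the robot touches nothing.
It fails at once if the jaw is forced along with its brake on (faster than 40 mm/s while a button is out) ((velocity of joint clamp_jaw above 0.04 m/s or velocity of joint clamp_jaw below -0.04 m/s) and value of joint any of button_near, button_far below 0.0003 m).
It fails at once if a button is out while the jaw is on its way (between 25 and 45 mm of opening) (value of joint clamp_jaw between 0.025 and 0.045 m and value of joint any of button_near, button_far below 0.0003 m).
It fails at once if a bystander is moved by more than 30 mm (distance of any of brass_tube, charcoal_block, tweezers, glass_bottle, mould_tile, pliers from where it was at the start of the episode above 0.03 m).
It also fails if it takes over 43 s, if anything falls off the work surface, if the arm or the gripper's body presses on something with over 40 N, if the wrist force passes 120 N, or if a joint passes its speed limit or range.

## Working session

There is one attempt and no reset: what is moved stays moved. The work goes in short steps, Python scripts to look and compute and a tool call to move; the robot and the scene stay as the last step left them, time stands still between calls to the robot, and variables do not carry over. Pictures are saved under pics/ and viewed, and the job is handed in when it is done.

Besides the shell and the picture viewer there is one more tool, called after ">>>" as name(argument=value, ...) on one line, values as JSON. carry_out: Moves the arm, as the interface text tells. Its arguments: {"type":"object","properties":{"increments":{"type":"array"},"squeeze":{"type":"number"}},"required":["increments"]}

```bash
mkdir -p pics; ls
python3 - <<'E'
from workcell import sensors, vision
import cv2
for n in ("top","side"):
    im=vision.camera(n); cv2.imwrite(f"pics/{n}0.png",im[:,:,::-1]); print(n,vision.calibration(n))
print(vision.calibration("wrist")); print(sensors.get_obs())
E
```

```text
pics
top {'camera_matrix': array([[425.93012866,   0.        , 289.70067569],
       [  0.        , 425.93012866, 211.47684062],
       [  0.        ,   0.        ,   1.        ]]), 'extrinsics': array([[ 0.00570758, -0.9999391 ,  0.00944537, -0.13850422],
       [ 0.99283453,  0.00679397,  0.11930401, -0.46576764],
       [-0.11936091,  0.00869675,  0.99281284, -1.23053479],
       [ 0.        ,  0.        ,  0.        ,  1.        ]])}
side {'camera_matrix': array([[443.74786774,   0.        , 279.0961978 ],
       [  0.        , 443.74786774, 213.04203115],
       [  0.        ,   0.        ,   1.        ]]), 'extrinsics': array([[-0.9722893 , -0.2336188 , -0.00870463,  0.42213814],
       [ 0.16134258, -0.69749999,  0.69818503, -0.21417176],
       [-0.16918062,  0.67743341,  0.71586444, -1.00774681],
       [ 0.        ,  0.        ,  0.        ,  1.        ]])}
{'camera_matrix': array([[355.58576917,   0.        , 276.71433274],
       [  0.        , 355.58576917, 205.80283758],
       [  0.        ,   0.        ,   1.        ]]), 'mount': array([[-4.51370909e-04,  3.21053013e-
[... 242 characters left out ...]
 0.00000000e+00,  0.00000000e+00,
         1.00000000e+00]])}
{'time': 0.1, 'q': array([7.09326751e+01, 5.00975373e+00, 1.00402544e+01, 9.50998669e+01,
       1.91941820e-03, 8.99996191e+01]), 'qd': array([ 0.01803778,  0.03663703,  0.09209424,  0.06386804, -0.01085419,
        0.06687666]), 'joint_efforts': array([-4.35767943e-04, -5.21561265e+01,  4.65652442e+01,  1.59876893e-02,
       -4.13773796e-05, -1.38405767e-05]), 'ee_pos': array([0.17959966, 0.51964027, 0.23064794]), 'tcp_rot': array([ 178.41460476,   89.93060723, -110.65234038]), 'wrist_force': array([ 0.08038937, -0.7152545 ,  0.56196437]), 'torque': array([-0.01399307, -0.00094652, -0.01830998]), 'opening': 0.08536173745557953}
```

View pics/top0.png

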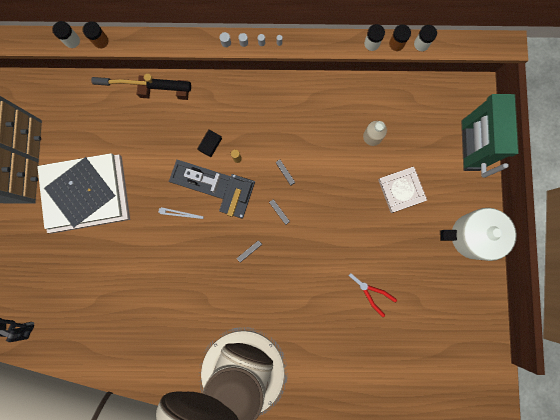

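View pics/side0.png

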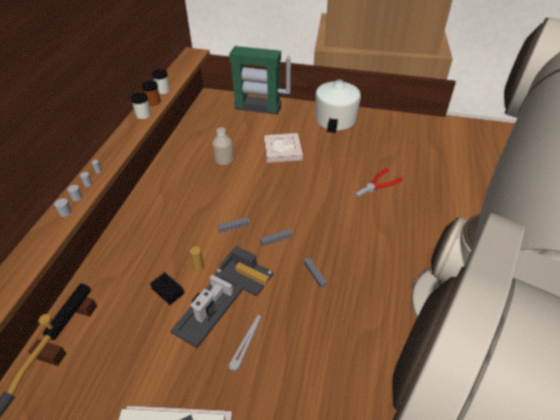

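The top view shows the clamp around (212,188) with the brass bar at (234,202). Three grey look-alikes lie at (285,172), (279,211) and (249,251). The brass-coloured one on the bed is the one meant, and I'll enlarge it to confirm.

Run:
```python
import cv2
a=cv2.imread("pics/top0.png")[145:230,155:270]
cv2.imwrite("pics/top0c.png",cv2.resize(a,None,fx=6.9,fy=6.9,interpolation=cv2.INTER_CUBIC))
a=cv2.imread("pics/side0.png")[235:350,160:290]
cv2.imwrite("pics/side0c.png",cv2.resize(a,None,fx=5,fy=5,interpolation=cv2.INTER_CUBIC))
```

```text
(no output)
```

View pics/top0c.png

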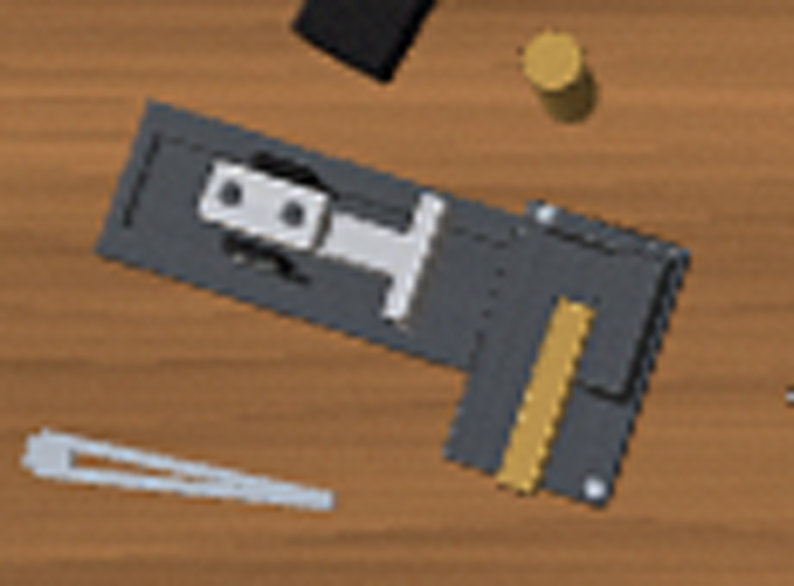

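View pics/side0c.png

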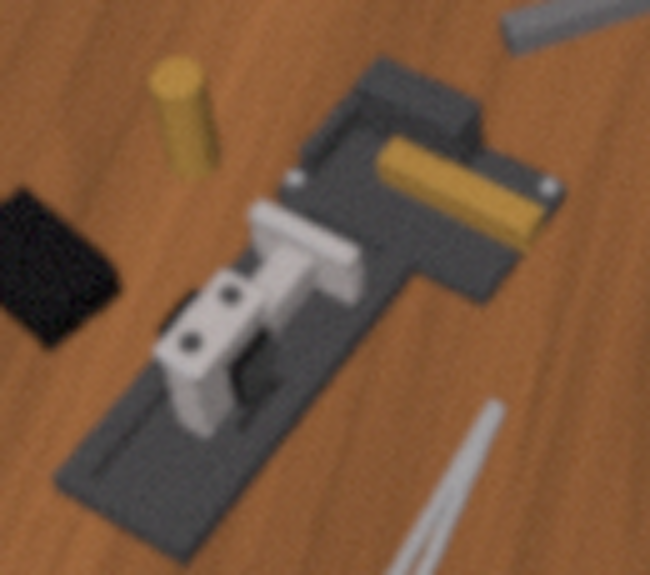

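```bash
cat > h.py <<'E'
import numpy as np, cv2
from scipy.optimize import least_squares
from scipy.spatial.transform import Rotation as R
from workcell import sensors, vision
def Rt(rpy): return R.from_euler('xyz',rpy,degrees=True).as_matrix()
def toolT(pos,rpy):
    T=np.eye(4);T[:3,:3]=Rt(rpy);T[:3,3]=pos;return T
def cam(name,pos=None,rpy=None):
    c=vision.calibration(name)
    if name=="wrist": E=np.linalg.inv(toolT(pos,rpy)@c["mount"])
    else: E=c["extrinsics"]
    return c["camera_matrix"],E
def proj(c,P):
    K,E=c; P=np.atleast_2d(P); q=(E[:3,:3]@P.T).T+E[:3,3]
    q=q*[1,-1,-1]; u=(K@q.T).T; return u[:,:2]/u[:,2:]
def base2w(b,P):
    c,s=np.cos(b[2]),np.sin(b[2]); P=np.atleast_2d(P).astype(float)
    return np.c_[b[0]+c*P[:,0]-s*P[:,1], b[1]+s*P[:,0]+c*P[:,1],P[:,2]]
def ray(c,uv,z):
    K,E=c; d=np.linalg.inv(K)@np.array([uv[0],uv[1],1.]); d=d*[1,-1,-1]
    Rr=E[:3,:3].T; o=-Rr@E[:3,3]; d=Rr@d; return o+d*(z-o[2])/d[2]
E
python3 - <<'E'
from h import *
ct=cam("top"); cs=cam("side")
def ft(u,v): return (155+(u+.5)/6.9-.5,145+(v+.5)/6.9-.5)
def fs(u,v): return (160+(u+.5)/5-.5,235+(v+.5)/5-.5)
m=[ (ct,ft(150,100),(36,133,12)),(ct,ft(97,252),(-36,133,12)),(ct,ft(445,458),(-75,-40,12)),(ct,ft(605,507),(-75,-115,12)),(ct,ft(470,370),(-36,-40,12)),(ct,ft(530,200),(45,-40,12)),
 (cs,fs(57,478),(36,133,12)),(cs,fs(188,562),(-36,133,0)),(cs,fs(487,302),(-75,-40,0)),(cs,fs(565,190),(-75,-115,12)),(cs,fs(415,268),(-36,-40,12))]
def f(b): return np.concatenate([proj(c,base2w(b,np.array(p)/1e3))[0]-uv for c,uv,p in m])
for sel in (m,m[:6],m[6:]):
    mm=m; m=sel; s=least_squares(f,[.5,.1,0.3]); print(s.x, np.round(s.fun.reshape(-1,2),1).tolist()); m=mm
b=least_squares(f,[.5,.1,0.3]).x
inv=lambda p:(lambda d:(R.from_euler('z',-b[2]).as_matrix()@d)*1e3)(p-np.array([b[0],b[1],0]))
for n,z,pts in (("bar",.03,[(562,297),(597,305),(535,492),(497,482)]),("carr",.062,[(215,160),(330,190),(318,250),(197,215)]),("plate",.049,[(420,190),(447,197),(405,322),(385,315)])):
    print(n,[np.round(inv(ray(ct,ft(*p),z)),1).tolist() for p in pts])
for n,z,pts in (("bar",.03,[(385,140),(378,165),(540,212),(525,240)]),):
    print(n,[np.round(inv(ray(cs,fs(*p),z)),1).tolist() for p in pts])
E
```

```text
[ 0.55231116  0.09446403 -0.30128392] [[-0.6, 0.1], [-0.9, 0.3], [-1.0, -0.0], [-0.4, 0.4], [-0.4, 0.4], [-0.5, -0.2], [-0.7, -1.0], [0.1, 0.5], [-0.2, 1.0], [0.8, -2.1], [-0.1, -2.2]]
[ 0.5528453   0.09258647 -0.30128113] [[0.0, -0.1], [-0.2, 0.1], [-0.4, -0.2], [0.3, 0.3], [0.2, 0.3], [0.1, -0.3]]
[ 0.55165221  0.09613709 -0.30186324] [[-0.8, -0.3], [0.1, 1.2], [-0.2, 1.7], [0.9, -1.5], [-0.0, -1.6]]
bar [[6.0, -71.7, 30.0], [7.2, -87.1, 30.0], [-77.6, -87.5, 30.0], [-78.5, -70.6, 30.0]]
carr [[12.8, 80.6, 62.0], [15.4, 30.3, 62.0], [-10.4, 26.8, 62.0], [-11.7, 80.0, 62.0]]
plate [[28.9, -2.8, 49.0], [29.5, -14.7, 49.0], [-26.9, -15.0, 49.0], [-26.6, -6.0, 49.0]]
bar [[6.1, -79.0, 30.0], [0.4, -65.0, 30.0], [-80.4, -80.7, 30.0], [-82.8, -63.8, 30.0]]
```

Run:
```python
from h import *
o=sensors.get_obs(); M=Rt(o["tcp_rot"]); print(np.round(M,3), o["ee_pos"])
b=np.array([.5525,.0935,-.3013])
print("now z heading",np.degrees(np.arctan2(M[1,2],M[0,2])))
ct=cam("top")
def ft(u,v): return (155+(u+.5)/6.9-.5,145+(v+.5)/6.9-.5)
inv=lambda p:(R.from_euler('z',-b[2]).as_matrix()@(p-np.array([b[0],b[1],0])))*1e3
print("tube",inv(ray(ct,ft(553,60),.065)),"tweez",inv(ray(ct,ft(330,500),.007)),inv(ray(ct,ft(45,455),.007)),"char",inv(ray(ct,ft(385,78),.025)))
print("pre-push xyz",base2w(b,[-.105,-.08,.1]), "bmid",base2w(b,[0,.055,.04]))
```

```text
[[-0.    -0.945  0.327]
 [-0.001  0.327  0.945]
 [-1.     0.    -0.001]] [0.17959966 0.51964027 0.23064794]
now z heading 70.93305602177112
tube [ 95.9586751  -40.92017614  65.        ] tweez [-106.83011188    0.56091613    7.        ] [-125.7109922   124.78845033    7.        ] char [74.53786462 33.99734806 25.        ]
pre-push xyz [[0.42848914 0.04826388 0.1       ]] bmid [[0.5688219  0.14602233 0.04      ]]
```

>>> carry_out(increments=[[0,0,0,0,-37.8,-28.5,40],[0,0,0,0,-37.8,-28.5,40],[0,0,0,0,-37.8,-28.5,40],[0,0,0,0,-37.8,-28.5,40],[0,0,0,0,-37.8,-28.5,40],[0,0,0,0,-37.8,-28.5,40],[0,0,0,0,-37.8,-28.5,0],[0,0,0,0,-37.8,-28.5,0],[0,0,0,0,-37.8,-28.5,0],[0,0,0,0,-37.8,-28.5,0],[0,0,0,0,-37.8,-28.5,0],[0,0,0,0,-37.8,-28.5,0]])

```text
time: 1.6
ee_pos: [0.4972, 0.0469, 0.231]
tcp_rot: [106.5, 90.0, 177.5]
wrist_force: [0.3, 1.3, -0.8]
opening: -0.0001
```

>>> carry_out(increments=[[9.8,0,0,0,0,0,0],[9.8,0,0,0,0,0,0],[9.8,0,0,0,0,0,0],[9.8,0,0,0,0,0,0],[9.8,0,0,0,0,0,0],[9.8,0,0,0,0,0,0],[9.8,0,0,0,0,0,0],[9.8,0,0,0,0,0,0],[9.8,0,0,0,0,0,0],[0,0,0,0,0,0,0],[0,0,0,0,0,0,0]])

```text
time: 2.98
ee_pos: [0.4966, 0.0484, 0.2311]
tcp_rot: [-156.6, 90.0, -173.7]
wrist_force: [-0.4, 0.2, 0.4]
opening: -0.0001
```

Run:
```python
from h import *
o=sensors.get_obs(); im=vision.camera("wrist"); cv2.imwrite("pics/w1.png",im[:,:,::-1])
print(o["time"],o["ee_pos"].tolist(),o["tcp_rot"].tolist(),o["q"],o["wrist_force"])
```

```text
2.975 [0.4965931566396965, 0.048395059551270395, 0.23112098361397473] [-156.59656275541266, 89.98058173619644, -173.65111198449816] [ 5.56628579e+00 -2.00295785e+00  2.92996844e+00  9.49523427e+01
 -2.65225534e-04  1.12620835e+02] [-0.38533493  0.20916713  0.39414859]
```

View pics/w1.png

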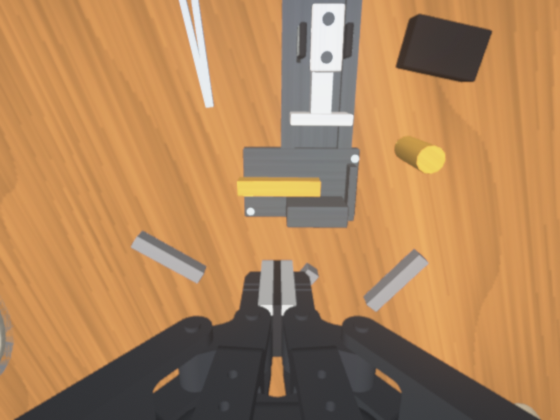

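The wrist view shows the clamp with the brass bar at (279,187), the moving jaw plate at (321,119) and the carriage at (326,37). The stop is at (351,190). The grey look-alikes are off the clamp. I'll measure from crops.

Run:
```python
import cv2
im=cv2.imread("pics/w1.png")
cv2.imwrite("pics/w1a.png",cv2.resize(im[135:235,230:370],None,fx=5.7,fy=5.7,interpolation=cv2.INTER_CUBIC))
cv2.imwrite("pics/w1b.png",cv2.resize(im[0:150,265:375],None,fx=4,fy=4,interpolation=cv2.INTER_CUBIC))
```

```text
(no output)
```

View pics/w1a.png

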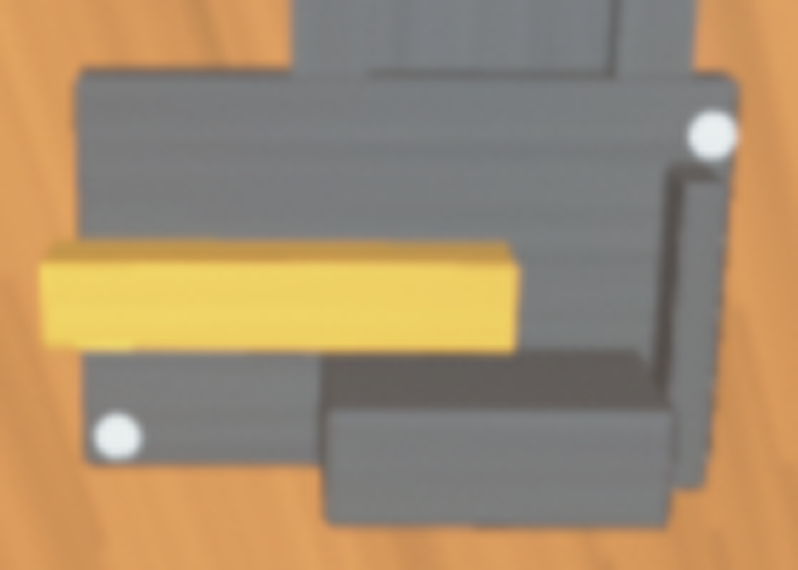

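View pics/w1b.png

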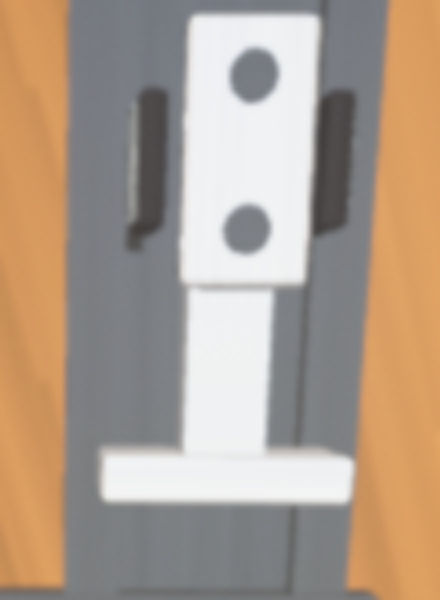

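Run:
```python
from h import *
cw=cam("wrist",[0.49659,0.04840,0.23112],[-156.59656,89.98058,-173.65111])
fa=lambda u,v:(230+(u+.5)/5.7-.5,135+(v+.5)/5.7-.5)
fb=lambda u,v:(265+(u+.5)/4-.5,(v+.5)/4-.5)
m=[(fa(78,70),(-75,-40,12)),(fa(85,463),(-75,-115,12)),(fa(738,75),(45,-40,12)),(fa(325,408),(-30,-90,50)),(fa(668,408),(30,-90,50)),(fa(325,525),(-30,-112,50)),(fa(667,525),(30,-112,50)),(fa(682,180),(32,-55,30)),(fa(725,182),(40,-55,30)),(fa(707,488),(40,-112,30))]
f=lambda b:np.concatenate([proj(cw,base2w(b,np.array(p)/1e3))[0]-uv for uv,p in m])
s=least_squares(f,[.55,.09,-.3]); b=s.x; print(b,np.degrees(b[2]),np.round(s.fun.reshape(-1,2),1).tolist())
inv=lambda p:(R.from_euler('z',-b[2]).as_matrix()@(p-np.array([b[0],b[1],0])))*1e3
for n,ff,z,pts in (("bar",fa,.03,[(40,262),(518,262),(515,352),(43,347)]),("carr",fb,.062,[(190,14),(320,15),(305,285),(182,283)]),("plate",fb,.049,[(102,500),(350,500)])):
    print(n,[np.round(inv(ray(cw,ff(*p),z)),1).tolist() for p in pts])
o=sensors.get_obs(); print("tcp base",inv(o["ee_pos"])); M=Rt(o["tcp_rot"]); print("heading z",np.degrees(np.arctan2(M[1,2],M[0,2])),np.round(M,4))
```

```text
[ 0.5525887   0.09664086 -0.30394063] -17.41451539530393 [[-1.3, 0.2], [-0.8, 0.2], [0.6, 0.1], [-0.3, -0.4], [1.8, -0.0], [-0.6, 0.3], [0.4, 0.7], [0.0, -0.1], [0.6, -0.4], [-0.6, -0.1]]
bar [[-79.5, -70.5, 30.0], [4.3, -70.0, 30.0], [4.5, -86.5, 30.0], [-79.4, -86.1, 30.0]]
carr [[-12.9, 80.5, 62.0], [12.4, 80.5, 62.0], [12.7, 31.4, 62.0], [-12.6, 31.6, 62.0]]
plate [[-27.8, -13.5, 49.0], [27.9, -13.1, 49.0]]
tcp base [-38.98516971 -62.78176329 231.15843684]
heading z -17.091039242395112 [[-3.000e-04  2.939e-01  9.558e-01]
 [-0.000e+00  9.558e-01 -2.939e-01]
 [-1.000e+00 -1.000e-04 -3.000e-04]]
```

>>> carry_out(increments=[[0.3,0,0,0,-7.7,-31.5,0],[0,0,0,0,-7.8,-31.5,0],[0,0,0,50,0,0,0],[0,0,0,50,0,0,0],[0,0,0,50,0,0,0],[0,0,0,40,0,0,0],[0,0,0,20,0,0,0],[0,0,0,5.5,0,0,0],[0,0,0,0,0,0,0],[0,0,0,0,0,0,0]])

```text
time: 4.28
ee_pos: [0.4326, 0.0526, 0.0169]
tcp_rot: [24.3, 89.9, 6.8]
wrist_force: [0.3, -0.2, -0.1]
opening: -0.0004
```

Run:
```python
from h import *
o=sensors.get_obs(); im=vision.camera("wrist"); cv2.imwrite("pics/w2.png",im[:,:,::-1])
print(o["time"],o["ee_pos"].tolist(),o["tcp_rot"].tolist(),o["wrist_force"])
s=vision.camera("side")[235:335,160:300]; cv2.imwrite("pics/s2.png",cv2.resize(s,None,fx=5,fy=5,interpolation=cv2.INTER_CUBIC)[:,:,::-1])
```

```text
4.275 [0.43263723820455335, 0.05256160550295703, 0.016920331096959285] [24.32378515451209, 89.90335578553112, 6.783676355328951] [ 0.3445857  -0.21809341 -0.11742823]
```

View pics/w2.png

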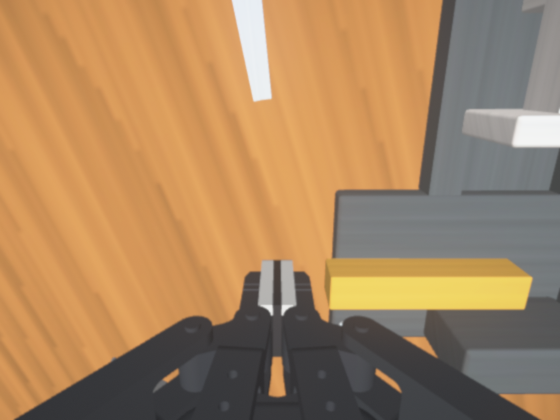

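View pics/s2.png

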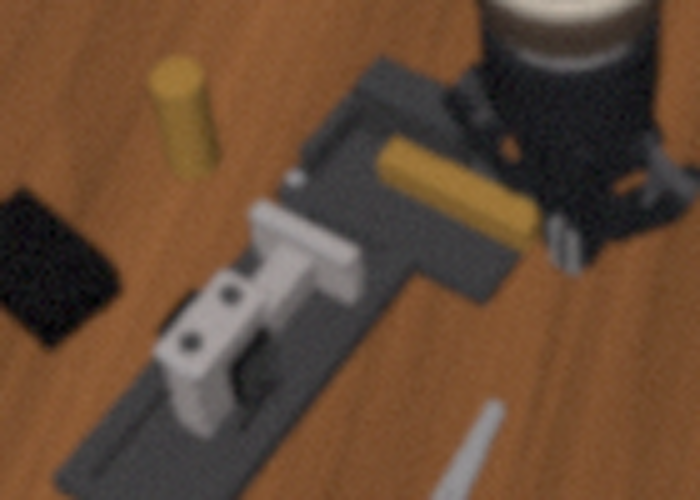

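>>> carry_out(increments=[[0,0,0,1,0,3,0],[0,0,0,0,0,3,0],[0,0,0,0,0,3,0],[0,0,0,0,0,3,0],[0,0,0,0,0,3,0],[0,0,0,0,0,3,0],[0,0,0,0,0,3,0],[0,0,0,0,0,3,0],[0,0,0,0,0,3,0],[0,0,0,0,0,3,0],[0,0,0,0,0,0,0]])

```text
time: 5.75
ee_pos: [0.4609, 0.0433, 0.0148]
tcp_rot: [-6.2, 90.0, -23.8]
wrist_force: [0.6, -0.2, 0.2]
opening: -0.0002
```

Run:
```python
from h import *
o=sensors.get_obs(); im=vision.camera("wrist"); cv2.imwrite("pics/w3.png",im[:,:,::-1])
print(o["time"],o["ee_pos"].tolist(),o["tcp_rot"].tolist(),o["wrist_force"])
```

```text
5.75 [0.4608540061793362, 0.04329433361439243, 0.014757954395073956] [-6.233446139003649, 89.97829035830019, -23.811057163120722] [ 0.64083224 -0.23476485  0.15763179]
```

View pics/w3.png

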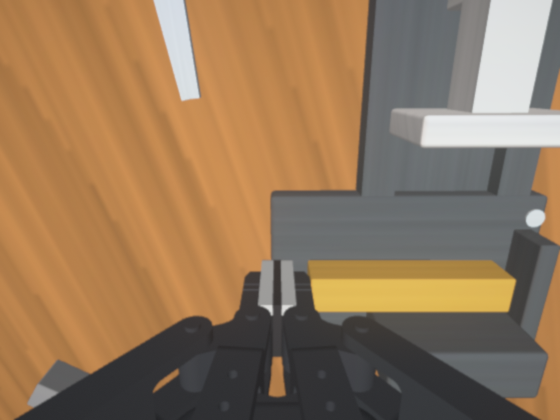

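>>> carry_out(increments=[[0,0,0,0,0,2,0],[0,0,0,0,0,2,0],[0,0,0,0,0,2,0],[0,0,0,0,0,2,0],[0,0,0,0,0,0,0]])

```text
time: 6.42
ee_pos: [0.4673, 0.0412, 0.0147]
tcp_rot: [179.6, 89.9, 162.1]
wrist_force: [-6.2, 2.5, 4.1]
opening: 0.0001
```

Run:
```python
from h import *
o=sensors.get_obs(); im=vision.camera("wrist"); cv2.imwrite("pics/w4.png",im[:,:,::-1])
print(o["time"],o["ee_pos"].tolist(),o["tcp_rot"].tolist(),o["wrist_force"])
```

```text
6.425 [0.46728691366158376, 0.04122026537205758, 0.014701441318171592] [179.6420570359593, 89.87603672757174, 162.08360099798483] [-6.24759928  2.5256117   4.0647341 ]
```

View pics/w4.png

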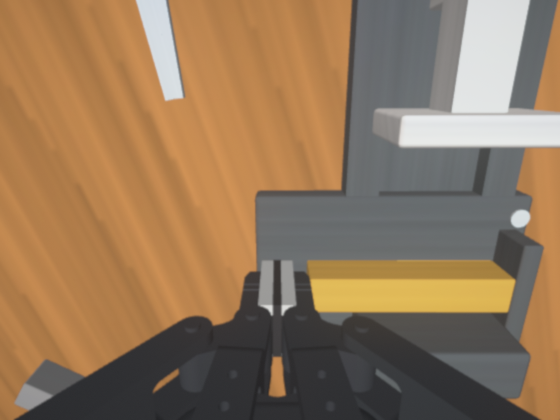

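>>> carry_out(increments=[[0,0,0,0,0,1,0],[0,0,0,0,0,0,0],[0,0,0,0,0,0,0]])

```text
time: 6.85
ee_pos: [0.4674, 0.0412, 0.0146]
tcp_rot: [179.7, 89.8, 162.2]
wrist_force: [-10.2, 4.3, 6.6]
opening: 0.0003
```

>>> carry_out(increments=[[0,0,0,0,0,-2,0],[0,0,0,0,0,-6,0],[0,0,0,0,0,-10,0],[0,0,0,0,0,-10,0],[0,0,0,-30,0,0,0],[0,0,0,-60,0,0,0],[0,0,0,-60,0,0,0],[0,0,0,0,40,30,75],[0,0,0,0,40,30,75],[0,0,0,0,0,0,75],[0,0,0,0,0,0,75]])

```text
time: 8.22
ee_pos: [0.523, 0.1073, 0.1646]
tcp_rot: [-145.6, 89.9, -163.1]
wrist_force: [-0.5, 0.2, 0.3]
opening: 0.0642
```

Run:
```python
from h import *
o=sensors.get_obs(); im=vision.camera("wrist"); cv2.imwrite("pics/w5.png",im[:,:,::-1])
print(o["time"],o["ee_pos"].tolist(),o["tcp_rot"].tolist(),o["wrist_force"],o["opening"])
```

```text
8.225 [0.522988729887259, 0.10732419046315314, 0.16455938290990663] [-145.5747564473244, 89.93981409678828, -163.11731997345996] [-0.48939858  0.17134373  0.27761155] 0.0642442284393481
```

View pics/w5.png

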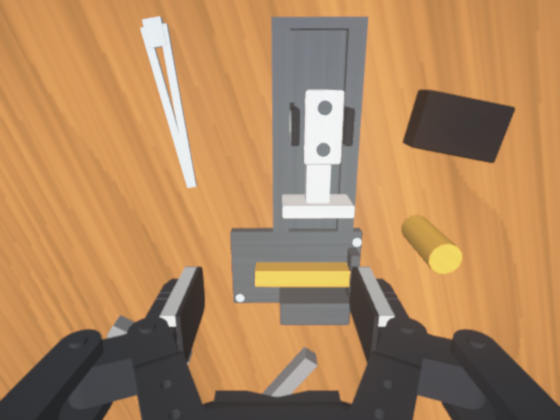

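Force rose to about 11 N with no travel, and the view shows the bar's far end at the stop (350,274). The bar is home. Next I'll measure the carriage.

Run:
```python
import cv2
im=cv2.imread("pics/w5.png")
cv2.imwrite("pics/w5a.png",cv2.resize(im[5:230,255:375],None,fx=4,fy=4,interpolation=cv2.INTER_CUBIC)[300:])
cv2.imwrite("pics/w5b.png",cv2.resize(im[220:330,225:370],None,fx=5,fy=5,interpolation=cv2.INTER_CUBIC))
```

```text
(no output)
```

View pics/w5a.png

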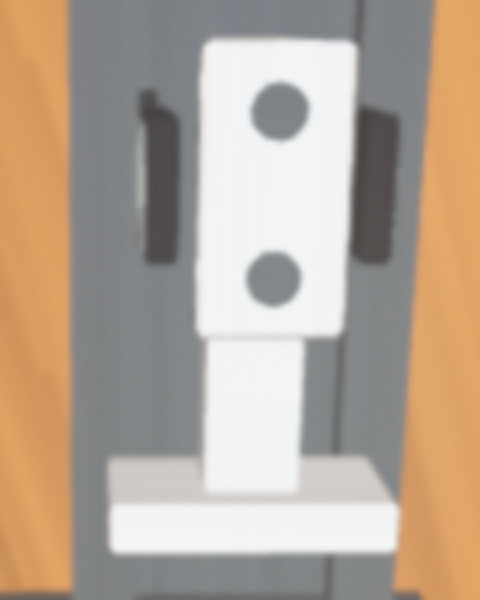

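View pics/w5b.png

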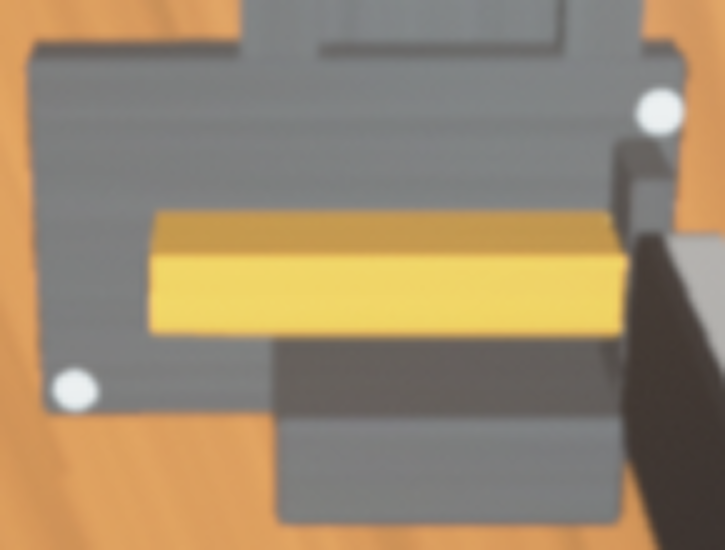

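Run:
```python
from h import *
pos=np.array([0.522989,0.107324,0.164559]); rpy=[-145.57476,89.93981,-163.11732]
cw=cam("wrist",pos,rpy); M=Rt(rpy); print("heading",np.degrees(np.arctan2(M[1,2],M[0,2])))
fa=lambda u,v:(255+(u+.5)/4-.5,5+(v+300+.5)/4-.5)
fb=lambda u,v:(225+(u+.5)/5-.5,220+(v+.5)/5-.5)
m=[(fb(30,55),(-75,-40,12)),(fb(43,410),(-75,-115,12)),(fb(683,58),(45,-40,12)),(fb(275,417),(-30,-90,50)),(fb(623,417),(30,-90,50)),(fb(278,522),(-30,-112,50)),(fb(617,522),(30,-112,50))]
f=lambda b:np.concatenate([proj(cw,base2w(b,np.array(p)/1e3))[0]-uv for uv,p in m])
s=least_squares(f,[.55,.09,-.3]); b=s.x; print(b,np.degrees(b[2]),np.round(s.fun.reshape(-1,2),1).tolist())
inv=lambda p:(R.from_euler('z',-b[2]).as_matrix()@(p-np.array([b[0],b[1],0])))*1e3
for n,ff,z,pts in (("bar",fb,.03,[(150,253),(625,253),(622,335),(150,335)]),("carr",fa,.062,[(204,40),(357,42),(342,337),(197,335)]),("btn",fa,.054,[(145,125),(398,125),(145,260),(390,262)]),("plate",fa,.049,[(112,552),(395,552)])):
    P=[ray(cw,ff(*p),z) for p in pts]; print(n,[np.round(inv(p),1).tolist() for p in P])
    print("  mean in tool mm",np.round(M.T@(np.mean(P,0)-pos)*1e3,1))
```

```text
heading -17.54257474284085
[ 0.55299204  0.09658211 -0.3073143 ] -17.60781215728713 [[-1.3, -0.2], [-0.8, 0.4], [1.4, -0.6], [-0.3, -0.3], [1.2, -0.2], [-1.0, 0.6], [0.7, 0.7]]
bar [[-51.7, -70.3, 30.0], [31.8, -70.1, 30.0], [32.4, -86.6, 30.0], [-52.0, -86.8, 30.0]]
  mean in tool mm [134.6 -79.6  22. ]
carr [[-13.5, 81.1, 62.0], [11.7, 80.8, 62.0], [12.1, 31.6, 62.0], [-13.3, 31.9, 62.0]]
  mean in tool mm [102.5  55.2  31.3]
btn [[-22.7, 67.0, 54.0], [21.1, 67.1, 54.0], [-22.3, 43.7, 54.0], [21.3, 43.4, 54.0]]
  mean in tool mm [110.5  54.2  31.3]
plate [[-27.7, -13.7, 49.0], [27.3, -13.6, 49.0]]
  mean in tool mm [115.5 -14.8  31.7]
```

>>> carry_out(increments=[[0,0,0,0,27.5,15.6,75],[0,0,0,0,27.5,15.7,75],[0,0,0,30,0,0,75],[0,0,0,40,0,0,75],[0,0,0,30,0,0,75],[0,0,0,25,0,0,75],[0,0,0,15,0,0,75],[0,0,0,6.5,0,0,75],[0,0,0,0,0,0,75],[0,0,0,0,0,0,75]])

```text
time: 9.52
ee_pos: [0.5707, 0.1504, 0.0194]
tcp_rot: [31.8, 89.9, 14.3]
wrist_force: [-0.6, 0.3, 0.7]
opening: 0.0639
```

Run:
```python
from h import *
o=sensors.get_obs(); im=vision.camera("wrist"); cv2.imwrite("pics/w6.png",im[:,:,::-1])
print(o["time"],o["ee_pos"].tolist(),o["tcp_rot"].tolist(),o["wrist_force"],o["opening"])
```

```text
9.525 [0.5707106382979078, 0.15039410228242947, 0.019363950108843443] [31.836557950476937, 89.91605231116996, 14.267727120083785] [-0.58969722  0.34079466  0.73686915] 0.06392396771206106
```

View pics/w6.png

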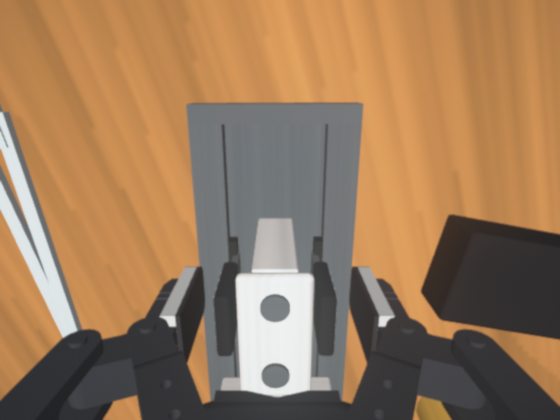

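>>> carry_out(increments=[[0,0,0,0,0,0,60],[0,0,0,0,0,0,50],[0,0,0,0,0,0,40],[0,0,0,0,0,0,20],[0,0,0,0,0,0,20],[0,0,0,0,0,0,20],[0,0,0,0,0,0,20],[0,0,0,0,0,0,20]], squeeze=45)

```text
time: 10.58
ee_pos: [0.5704, 0.1511, 0.0208]
tcp_rot: [66.4, 89.9, 48.9]
wrist_force: [-9.4, 0.9, 19.1]
opening: 0.0273
```

Run:
```python
from h import *
o=sensors.get_obs(); im=vision.camera("wrist"); cv2.imwrite("pics/w7.png",im[:,:,::-1])
print(o["time"],o["ee_pos"].tolist(),o["tcp_rot"].tolist(),o["wrist_force"],o["opening"])
```

```text
10.575 [0.5703815211206879, 0.1511017184026933, 0.020819419147588242] [66.39335868906714, 89.86452903943315, 48.86170041896702] [-9.37629038  0.9300854  19.13685119] 0.02726304686342493
```

View pics/w7.png

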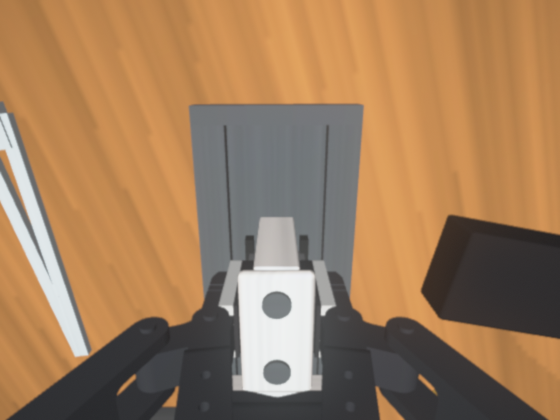

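>>> carry_out(increments=[[0,0,0,-1,0,-0.5,20],[0,0,0,-1,0,-0.5,20],[0,0,0,0,0,0,20]])

```text
time: 11.0
ee_pos: [0.5701, 0.1507, 0.021]
tcp_rot: [24.7, 89.9, 7.2]
wrist_force: [2.6, 0.2, 4.9]
opening: 0.0269
```

>>> carry_out(increments=[[0,0,0,0,-1,0,20],[0,0,0,0,-2,0,20],[0,0,0,0,-2,0,20],[0,0,0,0,0,0,20]])

```text
time: 11.5
ee_pos: [0.5685, 0.1457, 0.021]
tcp_rot: [17.5, 89.9, -0.0]
wrist_force: [3.3, -0.7, 6.4]
opening: 0.0269
```

Run:
```python
from h import *
o=sensors.get_obs(); im=vision.camera("wrist"); cv2.imwrite("pics/w8.png",im[:,:,::-1])
print(o["time"],o["ee_pos"].tolist(),o["wrist_force"],o["opening"])
```

```text
11.5 [0.5684935757092168, 0.14565794855603925, 0.020991659161746168] [ 3.29637669 -0.74098777  6.40875105] 0.026917072259577835
```

View pics/w8.png

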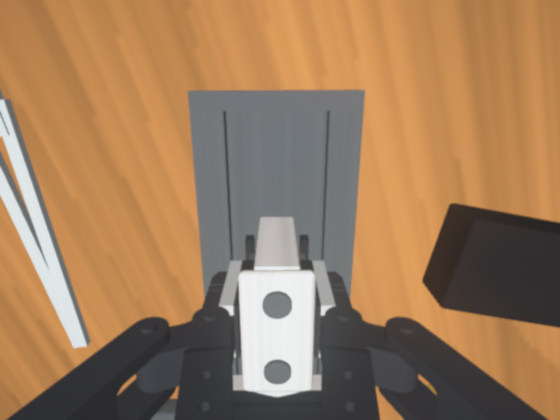

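>>> carry_out(increments=[[0,0,0,0,-3,0,20],[0,0,0,0,-5,0,20],[0,0,0,0,-5,0,20],[0,0,0,0,-5,0,20],[0,0,0,0,-5,0,20],[0,0,0,0,-5,0,20],[0,0,0,0,-5,0,20],[0,0,0,0,-5,0,20],[0,0,0,0,-4,0,20],[0,0,0,0,-3,0,20],[0,0,0,0,0,0,20]])

```text
time: 12.92
ee_pos: [0.555, 0.1025, 0.021]
tcp_rot: [7.2, 89.9, -10.4]
wrist_force: [3.1, -2.7, 5.3]
opening: 0.0269
```

>>> carry_out(increments=[[0,0,0,0,-1.5,0,20],[0,0,0,0,-1.5,0,20],[0,0,0,0,-1.5,0,20],[0,0,0,0,-1.5,0,20],[0,0,0,0,-1,0,20],[0,0,0,0,0,0,20]])

```text
time: 13.68
ee_pos: [0.553, 0.0963, 0.021]
tcp_rot: [22.9, 89.9, 5.4]
wrist_force: [4.2, 0.3, 5.9]
opening: 0.0268
```

>>> carry_out(increments=[[0,0,0,0,-1,0,20],[0,0,0,0,-1,0,20],[0,0,0,0,-1,0,20],[0,0,0,0,0,0,20]])

```text
time: 14.18
ee_pos: [0.5522, 0.0935, 0.021]
tcp_rot: [26.8, 89.9, 9.3]
wrist_force: [4.4, 0.6, 6.2]
opening: 0.0266
```

Run:
```python
from h import *
o=sensors.get_obs(); im=vision.camera("top")[150:225,180:270]; cv2.imwrite("pics/t9.png",cv2.resize(im,None,fx=8,fy=8,interpolation=cv2.INTER_CUBIC)[:,:,::-1])
print(o["time"],o["ee_pos"].tolist(),o["wrist_force"],o["opening"])
```

```text
14.175 [0.5521563199170715, 0.0934858550293924, 0.020963734674002185] [4.38331411 0.62074771 6.21501455] 0.026635722240535138
```

View pics/t9.png

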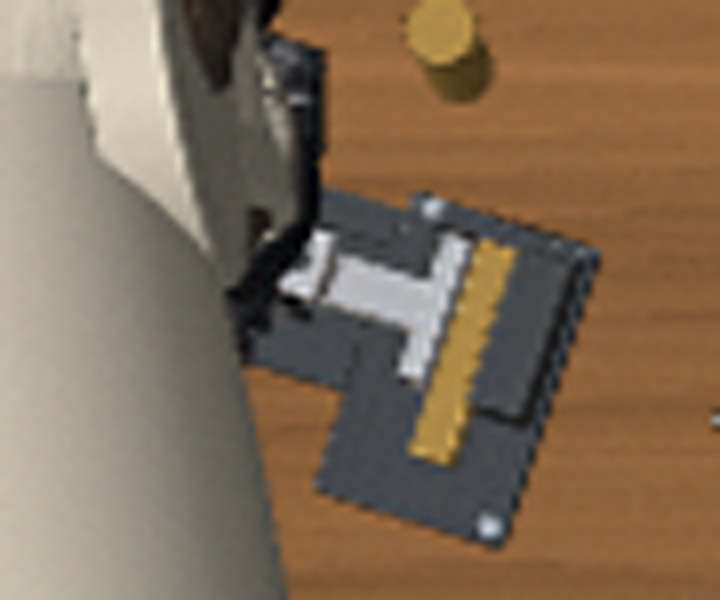

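>>> carry_out(increments=[[0,0,0,0,-1,0,20],[0,0,0,0,-1,0,20],[0,0,0,0,0,0,20]])

```text
time: 14.6
ee_pos: [0.5519, 0.0926, 0.021]
tcp_rot: [57.3, 89.8, 39.8]
wrist_force: [6.9, 5.8, 4.6]
opening: 0.0272
```

>>> carry_out(increments=[[0,0,0,0,-1,0,20],[0,0,0,0,-1,0,20],[0,0,0,0,0,0,20],[0,0,0,0,0,0,20]])

```text
time: 15.1
ee_pos: [0.5518, 0.0924, 0.021]
tcp_rot: [72.6, 89.6, 55.2]
wrist_force: [10.1, 16.3, 0.6]
opening: 0.0273
```

Run:
```python
from h import *
o=sensors.get_obs(); im=vision.camera("top")[150:225,180:270]; cv2.imwrite("pics/t10.png",cv2.resize(im,None,fx=8,fy=8,interpolation=cv2.INTER_CUBIC)[:,:,::-1])
im=vision.camera("wrist"); cv2.imwrite("pics/w10.png",im[:,:,::-1])
print(o["time"],o["ee_pos"].tolist(),o["wrist_force"],o["opening"])
```

```text
15.1 [0.551830748743381, 0.09244183983643248, 0.021001137883616388] [10.09224725 16.27767749  0.5502366 ] 0.027300732235646427
```

View pics/t10.png

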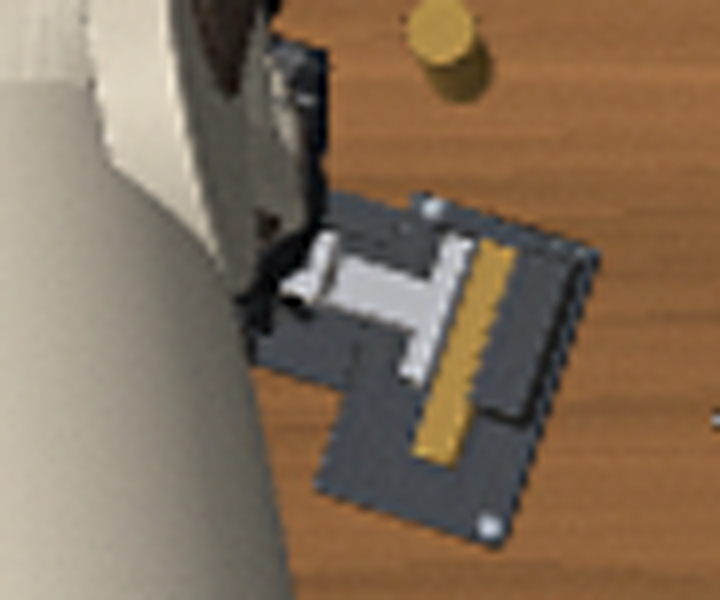

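View pics/w10.png

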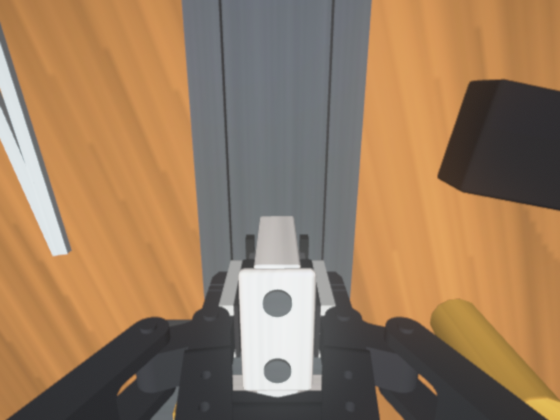

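>>> carry_out(increments=[[0,0,0,0,1,0,20],[0,0,0,0,1,0,20],[0,0,0,0,0,0,36],[0,0,0,0,0,0,42],[0,0,0,0,0,0,48],[0,0,0,0,0,0,56],[0,0,0,0,0,0,66],[0,0,0,0,0,0,75],[0,0,0,0,0,0,75],[0,0,0,0,0,0,75]])

```text
time: 16.45
ee_pos: [0.5505, 0.0914, 0.0203]
tcp_rot: [-122.6, 90.0, -140.2]
wrist_force: [-0.4, -0.2, 0.3]
opening: 0.0643
```

Run:
```python
from h import *
o=sensors.get_obs(); im=vision.camera("wrist"); cv2.imwrite("pics/w11.png",im[:,:,::-1])
print(o["time"],o["ee_pos"].tolist(),o["wrist_force"],o["opening"])
```

```text
16.45 [0.5504688723564134, 0.09139711452891232, 0.020294651218782118] [-0.4431617  -0.16533628  0.2711738 ] 0.0643039960507712
```

View pics/w11.png

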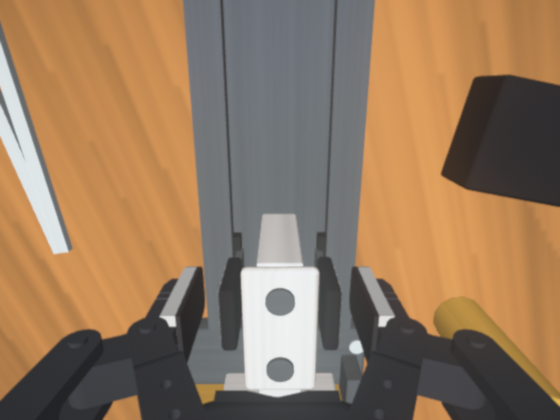

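Both buttons are out again and the fingers are clear of the carriage. Next I'll lift straight up, back away and check.

>>> carry_out(increments=[[0,0,0,-15,0,0,75],[0,0,0,-40,0,0,75],[0,0,0,-50,0,0,75],[0,0,0,-50,-20,-20,75],[0,0,0,0,-40,-20,75],[0,0,0,0,0,0,75],[0,0,0,0,0,0,75]])

```text
time: 17.38
ee_pos: [0.4946, 0.0465, 0.176]
tcp_rot: [29.2, 89.9, 11.6]
wrist_force: [-0.6, 0.4, 1.1]
opening: 0.0641
```

Run:
```python
from h import *
o=sensors.get_obs(); im=vision.camera("wrist"); cv2.imwrite("pics/w12.png",im[:,:,::-1])
print(o["time"],o["ee_pos"].tolist(),o["tcp_rot"].tolist(),o["wrist_force"])
im=im[:,:,::-1]
cv2.imwrite("pics/w12a.png",cv2.resize(im[90:260,220:370],None,fx=3.5,fy=3.5,interpolation=cv2.INTER_CUBIC))
```

```text
17.375 [0.494583350035161, 0.04646260599855582, 0.1760334610461242] [29.23406149777569, 89.92650602239797, 11.64602143855198] [-0.59011486  0.43602644  1.06668703]
```

View pics/w12.png

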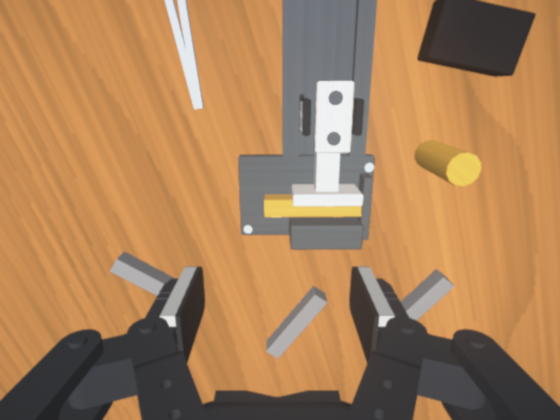

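View pics/w12a.png

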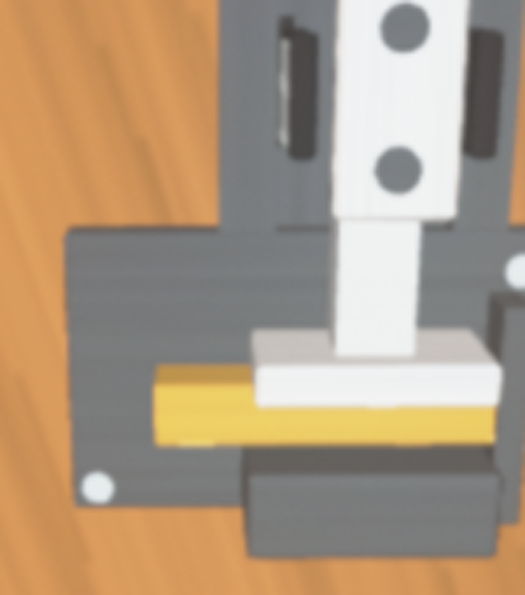

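Run:
```python
from h import *
pos=np.array([0.494583,0.046463,0.176033]); rpy=[29.23406,89.92651,11.64602]
cw=cam("wrist",pos,rpy)
fa=lambda u,v:(220+(u+.5)/3.5-.5,90+(v+.5)/3.5-.5)
m=[(fa(66,230),(-75,-40,12)),(fa(75,505),(-75,-115,12)),(fa(247,474),(-30,-90,50)),(fa(497,474),(30,-90,50)),(fa(250,556),(-30,-112,50)),(fa(494,556),(30,-112,50))]
f=lambda b:np.concatenate([proj(cw,base2w(b,np.array(p)/1e3))[0]-uv for uv,p in m])
s=least_squares(f,[.55,.09,-.3]); b=s.x; print(b,np.round(s.fun.reshape(-1,2),1).tolist())
inv=lambda p:(R.from_euler('z',-b[2]).as_matrix()@(p-np.array([b[0],b[1],0])))*1e3
for n,z,pts in (("bar near top,near bot,far bot",.03,[(155,383),(155,444),(495,444)]),("stop edge",.03,[(505,306)]),("plate",.049,[(257,406),(497,406)]),("btn outer",.054,[(292,150),(498,150)])):
    print(n,[np.round(inv(ray(cw,fa(*p),z)),1).tolist() for p in pts])
im=vision.camera("top"); cv2.imwrite("pics/t12.png",im[:,:,::-1]); a=im[145:230,155:270,::-1]
cv2.imwrite("pics/t12c.png",cv2.resize(a,None,fx=6.9,fy=6.9,interpolation=cv2.INTER_CUBIC))
```

```text
[ 0.55320274  0.09631857 -0.30855958] [[-0.9, -0.5], [-0.8, 0.4], [-0.1, -0.5], [2.1, -0.4], [-1.3, 0.6], [0.8, 0.7]]
bar near top,near bot,far bot [[-51.8, -74.6, 30.0], [-52.0, -90.5, 30.0], [32.4, -90.3, 30.0]]
stop edge [[32.0, -55.1, 30.0]]
plate [[-27.8, -74.1, 49.0], [27.2, -74.0, 49.0]]
btn outer [[-21.7, -15.5, 54.0], [21.7, -15.4, 54.0]]
```

View pics/t12c.png

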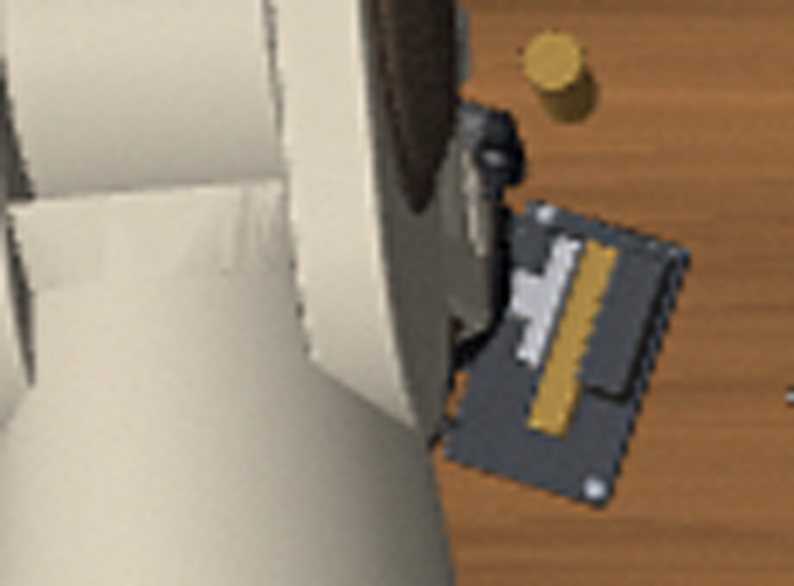

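Everything checks:
- **Bar:** its far end is at x about 32 mm, and its centre is at y about -82.4 mm. It lies straight.
- **Jaw:** the opening is about 16 mm.
- **Buttons:** they measure 43.4 mm over the outer faces, so both are out.

I'm handing in the job.

```bash
python3 -c "
from workcell import job_done; print(job_done())"
```

```text
the job is handed in; nothing more can be done
None
```

The bar is clamped and the job is handed in, at about 17.5 s of the 43 s allowed; no verdict was reported.

I pushed the bar about 27 mm until it met the end stop: force rose to about 11 N with no further travel. I then pinched both buttons and slid the jaw about 61 mm while keeping them pinched. At about 18 N it moved no further, so I opened the fingers and lifted clear.

Last checks, from the wrist picture:
- **Bar:** its far end is at x about 32 mm and its centre at y about -82.4 mm, within 0.01 rad of straight. Its height was not measured separately, but it looks flat.
- **Jaw:** the opening is about 16 mm.
- **Buttons:** they are 43.4 mm apart over the outer faces, against 44 mm when fully out, so both are out to within the picture's accuracy.
- **Gripper:** it is well clear, at 0.176 m height, and the wrist force was near zero.
- **Bystanders:** the tube, charcoal block and tweezers look unmoved in the pictures; I did not re-measure them. The arm did not go near the bottle, tile or pliers.

**Disagreement:** the top camera put the clamp base about 3 to 4 mm away in y from the wrist and side cameras. I worked from the wrist camera, and the contact positions agreed with it.

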